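Wedge the rocking gauge stand level

ROBOT

A 6-joint arm with a two-finger parallel gripper is mounted at the origin on a cart in front of the work surface, level with it; the furniture and walls round the work are solid. World frame = base frame: x ahead of the robot, y to its left, z up, the work surface at z = 0. Lengths are in m, angles in rad, forces in N, time in s.
With the tool pointing down it reaches from about 0.25 to 0.725 m from the base axis. Payload 4 kg.
Tool frame: the origin (TCP) lies midway between the tips of the shut fingers; the grasp point (between the pads) lies bot.pinch_z behind it (bot.pinch_z is the distance from the TCP to the grasp point, in m); z points along the fingers, y is the line along which they close (so a half turn about z gives the same grasp; the last joint's range is limited). The gripper opens to 85 mm and grips with 20 to 120 N. Pads are 22 mm wide; open, the fingers measure 114 mm over their backs; the gripper's body (76 mm by 85 mm) begins 54 mm behind the grasp point. The pads swing forward as they close: fully open they stand 13 mm farther back than shut.
Start: joints at [-1.256, 0.241, 0.005, 1.335, 0, 1.571], TCP at [0.155, -0.475, 0.231] pointing down, gripper open.
Joint ranges: [-2.72, 2.72], [-1.05, 1.87], [-1.09, 1.28], [-1.99, 2.15], [-1.42, 1.44], [-3.14, 3.14]. Speed limits (rad/s): [2.79, 2.79, 3.14, 3.14, 3.14, 3.14].

INTERFACE

Orientations are given as a unit quaternion [x, y, z, w].
In Python, from workcell import bot gives the robot as it stands.
- The arm moves only by the shell command python3 jog.py 'ROWS'. ROWS is a JSON list that holds a single list of rows (three levels of brackets), with 1 to 10 rows, each of 7 numbers: a rotation vector rx, ry, rz in units of 0.1 rad, then dx, dy, dz in cm, then the finger opening in m; each row is the pose to reach, as a shift and turn from the pose commanded when the command began, along the tool's axes at that moment; what a row does not reach only later rows make up. A row lasts 1/8 s, in which the tool goes at most 0.0625 m and 0.188 rad, less where a joint would pass 70% of its speed; a pose out of reach is approached as far as the arm can. The fingers move at their own pace and stop on an object; the grip force is fixed at half the most. Time passes only in rows, so rows that do not move let the fingers close. It prints the time, the measured TCP pose, the force, the opening and the grip force at its end. Input that does not fit is refused with a message, and nothing moves.
- bot.get_obs(): the state, without advancing time (a new reading comes with each control period).
- bot.camera(name): name is "scene" or "top"; returns the picture (384x512x3 uint8, red, green, blue); there is no depth.
- bot.calibration(name): a dict with "mtx" (3x3 intrinsics, pixels), "R" (3x3) and "t" (3): a world point X has camera coordinates R X + t. Camera axes: x right, y down, z forward; pixel columns grow to the right and rows downward; lengths in m; the calibration is good to about 2 mm. A picture is of the moment at which its call begins. calibration takes no time and is no camera call.
- bot.job_done(): hands the job in; it is judged then, once.
The state is a dict: "clock": time; "joint_pos": joint angles; "joint_vel": joint speeds; "tau": joint torques, N m; "eef_pos": TCP position; "tool_rot": TCP orientation; "ft_force": force on the tool from outside, world axes, zero at the start; "ft_torque": the same for the moment, N m; "grip_width": finger opening in m; "grasp_force": force on a finger pad.
Only numpy, scipy, OpenCV 4.12 (cv2) and the standard library are available. Lean on these libraries where they do the work, as an engineer would, in place of code of your own. Each camera call takes 0.05 s, during which the arm holds its last target. There are 200 camera calls.

TASK

The dial-gauge stand rocks because its near left foot is too short, so it leans onto that corner. With the fingertips push the steel wedge, thin end first and flat on the bench, under that foot until the stand sits level and stops rocking, without forcing it; then press down lightly on the round stud head above that foot to check that it holds, and take the hand away. Do not grip or lift the wedge, and leave the other things where they are.

Things in the scene. Friction and masses are not known exactly. Their poses are not given: they have to be found in the camera images.
- stand: Dial-gauge stand: grey plate 170 x 170 x 16 mm, too heavy to slide. Origin on the bench under the plate's centre; x to the plate's far edge, y left; this frame does not tilt. Four feet at x, y = +-68 mm, a stud head above each. When level, plate underside 22 mm, top 38 mm up. Column 18 mm thick, to z = 213 mm, at x = y = 46 mm; dial gauge at x = 16, y = -8 mm, z = 120 to 190 mm.
- rock (a joint): Lean of the plate about the diagonal from near right to far left foot, rad. 0 = level, all feet bearing: a hard stop, it cannot be raised further. 0.065 = leaning fully onto the short near left foot, as it starts; unless wedged it falls back there by its own weight (about 3.5 N at the short foot). Pushing the wedge takes up to about 12 N, rising steeply at level.
- short_foot (a point): Centre of the underside of the short near left foot (x = -68, y = 68 mm of the stand). Foot 34 mm across, its underside flat over 12 mm with a rim rising 4.5 mm outward, so a wedge can enter from any side. Underside 7 mm above the bench when level, about 1 mm when leaning.
- stud (a point): Centre of the top of the round steel stud head above the short foot, 24 mm across and 7 mm high, 45 mm above the bench when level: the place to press.
- wedge: Loose steel wedge, 102 x 50 mm, about 0.25 kg, flat on the bench, thin end roughly towards the short foot. Origin: middle of its underside; x points to the thin end (x = 51 mm, 2 mm thick). The ramp rises to 12 mm at x = -29 mm. The stand is level once the foot's centre is at about x = 14 mm (37 mm in from the thin end). It then stays by friction.
- wedge_heel (a point): Foot of the wedge's upright heel face, the flat face to push on, 50 mm wide: on the bench, at x = -51 mm of the wedge. The heel block is 22 mm long and 28 mm high.
- specimen_4: Bystander: black moulded specimen puck, 30 mm across, 15 mm high, right of the wedge; origin under its centre.
- ref_block_3: Bystander: square grey reference block 44 x 44 x 10 mm, left of the wedge; origin under its centre.
- hex_key: Bystander: hexagon key, 93 mm long, lying flat at the near edge; origin under the middle.
- flat_anvil: Bystander: square test table on a round spigot, 68 x 68 x 44 mm; origin under its centre.

How it is judged:
By the outcome, as a careful person would: the job done as asked, in the order asked, and still so for the second after the job is handed in, with the robot touching nothing.
It also fails if it takes over 51 s, if anything falls off the work surface, if the arm or the gripper's body presses on something with over 40 N, if the wrist force passes 120 N, or if a joint passes its speed limit or range.

## Working session

There is one attempt and no reset: what is moved stays moved. The work goes in short steps, Python scripts to look and compute and a shell command to move; the robot and the scene stay as the last step left them, time stands still between calls to the robot, and variables do not carry over. Pictures are saved under pics/ and viewed, at most 10 in all, crops included, and the job is handed in when it is done.

```bash
ls; mkdir -p pics; python3 - <<'E'
from workcell import bot
import cv2
for n in("scene","top"):
    cv2.imwrite(f"pics/{n}0.png",bot.camera(n)[:,:,::-1])
    c=bot.calibration(n);print(n,c)
o=bot.get_obs();print(o['eef_pos'],o['tool_rot'],o['clock'],bot.pinch_z)
E
```

```text
jog.py
pics
workcell.py
scene {'mtx': array([[389.80639152,   0.        , 255.02650427],
       [  0.        , 389.80639152, 187.04807211],
       [  0.        ,   0.        ,   1.        ]]), 'R': array([[-0.72264423, -0.69121562, -0.00250641],
       [-0.48980746,  0.51463014, -0.70373608],
       [ 0.48772325, -0.50732316, -0.71045707]]), 't': array([0.46826913, 0.24870167, 0.6888844 ])}
top {'mtx': array([[433.11299294,   0.        , 257.95337247],
       [  0.        , 433.11299294, 190.01860357],
       [  0.        ,   0.        ,   1.        ]]), 'R': array([[ 0.01104576, -0.99964274, -0.02433897],
       [-0.99366892, -0.00825173, -0.1120446 ],
       [ 0.11180373,  0.02542249, -0.99340506]]), 't': array([0.12180554, 0.5443143 , 0.93711083])}
[ 0.15466229 -0.47488611  0.23049789] [ 9.87638646e-01  1.56745088e-01 -1.32260222e-04 -9.30080352e-04] 0.1 0.0187
```

View pics/top0.png

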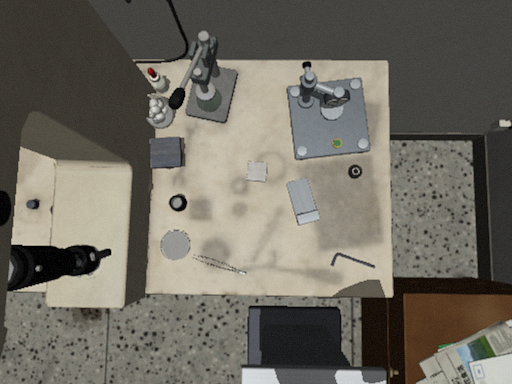

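View pics/scene0.png

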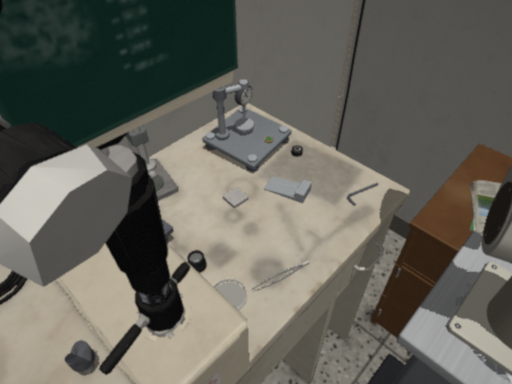

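The top view shows the stand plate at about (330,118), with its near-left stud at (301,151). The wedge is at (302,200), heel near (307,218). The puck is at (355,171), the reference block at (257,171) and the hex key at (353,262). In the scene view the wedge is at (288,188) and the stand at (247,135). Next I'll look at enlarged crops.

```bash
python3 - <<'E'
import cv2,numpy as np
a=cv2.imread("pics/top0.png")[130:230,280:375];b=cv2.imread("pics/scene0.png")[115:205,200:315]
f=lambda i,s:cv2.resize(i,None,fx=s,fy=s,interpolation=cv2.INTER_CUBIC)
A=f(a,4);B=f(b,3.5)
o=np.zeros((400,790,3),np.uint8);o[:400,:380]=A;o[:B.shape[0],385:385+B.shape[1]]=B[:,:405]
cv2.imwrite("pics/crop1.png",o)
E
```

```text
(no output)
```

View pics/crop1.png

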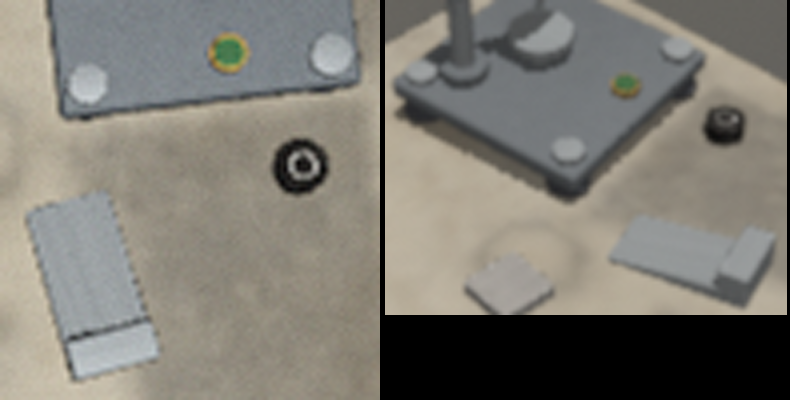

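The left crop shows the wedge's thin corners at about (27,212) and (105,192) and its heel-top corners at (158,355) and (77,380). The near-left stud is at (88,84) and the near-right stud at (332,53). The right crop shows the near-left stud at about (570,150) and the thin end at about (640,215)–(610,258). I'll segment these for measurement.

```bash
cat > h.py <<'E'
import cv2,numpy as np
from workcell import bot
def ray(n,p):
    c=bot.calibration(n);R,t=c['R'],c['t']
    return -R.T@t, R.T@np.linalg.inv(c['mtx'])@[p[0],p[1],1]
def onz(n,p,z):
    o,d=ray(n,p);return o+d*(z-o[2])/d[2]
def tri(p,q):
    A=[];b=[]
    for n,x in(("top",p),("scene",q)):
        o,d=ray(n,x);d/=np.linalg.norm(d);P=np.eye(3)-np.outer(d,d);A.append(P);b.append(P@o)
    return np.linalg.lstsq(np.vstack(A),np.hstack(b),rcond=None)[0]
def proj(n,X):
    c=bot.calibration(n);v=c['mtx']@(c['R']@X+c['t']);return v[:2]/v[2]
def blob(img,box,f):
    "largest contour of mask f(bgr float) in box x0,y0,x1,y1, 4x upsampled; full-image coordinates"
    x0,y0,x1,y1=box
    u=cv2.resize(img[y0:y1,x0:x1],None,fx=4,fy=4,interpolation=cv2.INTER_CUBIC).astype(float)
    m=f(u).astype(np.uint8)
    cs=cv2.findContours(m,cv2.RETR_EXTERNAL,cv2.CHAIN_APPROX_NONE)[0]
    c=max(cs,key=cv2.contourArea)[:,0,:]
    return (c+.5)/4-.5+[x0,y0]
def cen(c):
    m=cv2.moments(c.astype(np.float32)[:,None]);return np.array([m['m10'],m['m01']])/m['m00']
E
python3 - <<'E'
from h import *
np.set_printoptions(precision=4,suppress=True)
T=cv2.imread("pics/top0.png");S=cv2.imread("pics/scene0.png")
br=lambda th:(lambda u:u.mean(2)>th)
for i,(bt,bs) in enumerate([((294,144,310,158),(245,150,261,165)),((355,138,369,151),(276,122,292,136)),((289,86,302,98),(202,130,216,141))]):
    th=[]
    p=blob(T,bt,br(150));q=blob(S,bs,br(140))
    P=tri(cen(p),cen(q));print('stud',i,cen(p),np.ptp(p,0),cen(q),np.ptp(q,0),P,np.linalg.norm(proj('top',P)-cen(p)))
blue=lambda u:(u[:,:,2]-u[:,:,0]<8)&(u.mean(2)>70)
w=blob(T,(280,172,330,232),blue);v=blob(S,(255,165,320,206),blue)
for n,c in(('top',w),('scene',v)):
    a=cv2.approxPolyDP(c.astype(np.float32)[:,None],1.2,True)[:,0];print(n,a.tolist())
print(cv2.minAreaRect(w.astype(np.float32)))
k=blob(T,(340,160,370,185),lambda u:u.mean(2)<70);print('puck',onz('top',cen(k),.015))
E
```

```text
stud 0 [301.6525 150.538 ] [9.25 9.75] [252.0231 156.8401] [8.5 5.5] [0.631  0.0296 0.0409] 0.4106649340359864
stud 1 [362.6106 143.2271] [9.75 9.5 ] [284.3771 126.2428] [14.75  9.  ] [ 0.6442 -0.1038  0.0549] 1.0022837243900804
stud 2 [294.5325  91.18  ] [8.5  8.75] [206.8853 133.2757] [12.   7.5] [0.7679 0.049  0.0505] 1.4561054457366742
top [[305.875, 177.125], [286.125, 183.375], [298.625, 224.375], [317.875, 219.625], [319.625, 217.625]]
scene [[263.875, 187.375], [265.125, 189.375], [302.125, 201.875], [309.625, 190.125], [311.125, 182.625], [304.625, 179.125], [299.625, 182.875], [271.875, 176.125]]
((302.7229919433594, 200.78717041015625), (44.92161560058594, 23.030601501464844), 72.89727020263672)
puck [ 0.5899 -0.0919  0.015 ]
```

```bash
python3 - <<'E'
from h import *
np.set_printoptions(precision=4,suppress=True)
T=cv2.imread("pics/top0.png");S=cv2.imread("pics/scene0.png")
s=[onz('top',p,z) for p,z in(((301.65,150.54),.039),((362.61,143.23),.045),((294.53,91.18),.045))]
print('studs top',s, onz('scene',(252.02,156.84),.039)); 
d=s[1]-s[0];e=s[2]-s[0];print(np.linalg.norm(d),np.linalg.norm(e),np.arctan2(-d[0],d[1])+0, np.degrees(np.arctan2(e[1],e[0])),np.degrees(np.arctan2(d[0],-d[1])))
tr,tl=onz('top',(305.9,177.1),.002),onz('top',(286.1,183.4),.002)
hl,hr=onz('top',(298.6,224.4),.028),onz('top',(319.4,218.6),.028)
print('thin',tl,tr,'heel',hl,hr)
t=(tl+tr)/2;h=(hl+hr)/2;d=t-h
print('mid',t,h,np.linalg.norm(d[:2]),'yaw',np.degrees(np.arctan2(d[1],d[0])),np.linalg.norm(tl-tr),np.linalg.norm(hl-hr))
for n,p,q in(('tr',(305.9,177.1),(264.0,187.8)),('tr2',(305.9,177.1),(271.9,176.1)),('tl',(286.1,183.4),(264.,187.8))): print(n,tri(p,q))
# scene estimate
print('scene thin tl/tr',onz('scene',(264,187.8),.002),onz('scene',(271.9,176.1),.002),'heel hl bottom',onz('scene',(302.1,201.9),0))
E
```

```text
studs top [array([0.6321, 0.03  , 0.039 ]), array([ 0.6482, -0.1047,  0.045 ]), array([0.7672, 0.0465, 0.045 ])] [0.6318 0.0275 0.039 ]
0.13577190825295107 0.13628051958045162 -3.022691929981933 6.955465559573747 6.812509643781916
thin [0.5624 0.063  0.002 ] [0.5774 0.0174 0.002 ] heel [0.4674 0.036  0.028 ] [ 0.4808 -0.0102  0.028 ]
mid [0.5699 0.0402 0.002 ] [0.4741 0.0129 0.028 ] 0.09963573861972533 yaw 15.915134905170966 0.0480174212104944 0.04802434617497549
tr [ 0.5901  0.0174 -0.0484]
tr2 [0.5762 0.0168 0.0031]
tl [0.5607 0.0624 0.0065]
scene thin tl/tr [0.5625 0.0583 0.002 ] [0.5759 0.0152 0.002 ] heel hl bottom [0.4688 0.0297 0.    ]
```

```bash
cat >> h.py <<'E'
from scipy.spatial.transform import Rotation as Ro
def go(X,yaw):
    "shift and rz in tool axes to reach world X with tool x at yaw deg"
    o=bot.get_obs();R=Ro.from_quat(o['tool_rot']).as_matrix()
    y0=np.arctan2(R[1,0],R[0,0])
    print('tcp',np.round(o['eef_pos'],4),'yaw',round(np.degrees(y0),2),'d',np.round(R.T@(np.array(X)-o['eef_pos']),4),'rz',round(y0-np.radians(yaw),4),'F',np.round(o['ft_force'],1),'t',o['clock'])
E
python3 - <<'E'
from h import *
c=cv2.imread("pics/top0.png")
k=blob(c,(240,155,275,187),lambda u:(u[:,:,2]-u[:,:,0]<25)&(u.mean(2)>120))
print('block',onz('top',cen(k),.01),np.ptp(k,0))
go([.527,.082,.2],11);go([.527,.082,.05],11)
E
```

```text
block [0.58747068 0.13365312 0.01      ] [27.5  27.75]
tcp [ 0.1547 -0.4749  0.2305] yaw 18.04 d [ 0.5265 -0.4142  0.0313] rz 0.1228 F [ 0.2  0.2 -0.6] t 0.1
tcp [ 0.1547 -0.4749  0.2305] yaw 18.04 d [ 0.5265 -0.4139  0.1813] rz 0.1228 F [ 0.2  0.2 -0.6] t 0.1
```

The rows are not in the units I measure in: shifts go in cm and turns go in units of 0.1 rad. I convert before sending: 0.527 m is 52.7, -0.414 m is -41.4, 0.12 rad is 1.2.

```bash
python3 jog.py '[[[0,0,1.2,26,-20,3,0],[0,0,1.2,52.7,-41.4,3,0],[0,0,1.2,52.7,-41.4,3,0],[0,0,1.2,52.7,-41.4,3,0],[0,0,1.2,52.7,-41.4,3,0],[0,0,1.2,52.7,-41.4,3,0],[0,0,1.2,52.7,-41.4,3,0],[0,0,1.2,52.7,-41.4,3,0],[0,0,1.2,52.7,-41.4,3,0],[0,0,1.2,52.7,-41.4,3,0]]]'; python3 - <<'E'
from h import *
go([.527,.082,.003],11)
E
```

```text
clock: 1.35
eef_pos: [0.5029, 0.0452, 0.2028]
tool_rot: [0.995, 0.097, -0.0, 0.0]
ft_force: [0.7, 0.0, 0.5]
grip_width: 0.0001
grasp_force: 0.0
tcp [0.5029 0.0452 0.2028] yaw 11.18 d [ 0.0309 -0.0315  0.1997] rz 0.0031 F [0.7 0.  0.5] t 1.35
```

```bash
python3 jog.py '[[[0,0,0,3.1,-3.15,1,0],[0,0,0,3.1,-3.15,6,0],[0,0,0,3.1,-3.15,12,0],[0,0,0,3.1,-3.15,17,0],[0,0,0,3.1,-3.15,19,0],[0,0,0,3.1,-3.15,19.7,0],[0,0,0,3.1,-3.15,19.7,0],[0,0,0,3.1,-3.15,19.7,0]]]'; python3 - <<'E'
from h import *
go([.527,.082,.003],11)
cv2.imwrite("pics/top1.png",bot.camera("top")[130:240,270:380,::-1].repeat(5,0).repeat(5,1))
E
```

```text
clock: 2.35
eef_pos: [0.5278, 0.0803, 0.0074]
tool_rot: [0.995, 0.097, 0.001, -0.0]
ft_force: [1.0, -0.3, -0.2]
grip_width: -0.0002
grasp_force: 0.0
tcp [0.5278 0.0803 0.0074] yaw 11.15 d [-0.0004 -0.0018  0.0044] rz 0.0027 F [ 1.  -0.3 -0.2] t 2.35
```

View pics/top1.png

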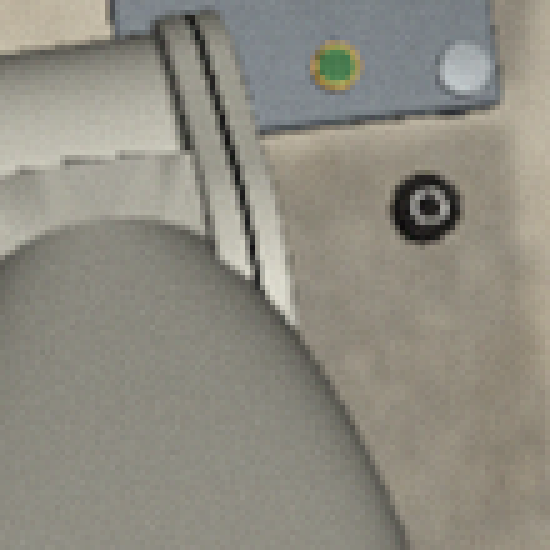

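The arm hides the wedge in this view; the puck at (425,207) and the near-right stud at (465,68) are undisturbed. I'll make a gentle sideways push by dead reckoning to turn the thin end about 11° to the right.

Scaled: 0.022 m is 2.2, 0.021 m is 2.1.

```bash
python3 jog.py '[[[0,0,0,0,0,0.3,0],[0,0,0,0,0,0.5,0],[0,0,0,0,0.5,0.5,0],[0,0,0,0,0.9,0.5,0],[0,0,0,0,1.2,0.5,0],[0,0,0,0,1.5,0.5,0],[0,0,0,0,1.8,0.5,0],[0,0,0,0,2.1,0.5,0],[0,0,0,0,2.2,0.5,0]]]'; python3 jog.py '[[[0,0,0,0,-0.6,0,0],[0,0,0,0,-2,-1,0],[0,0,0,0,-3,-6,0],[0,0,0,-4,-6,-12,0],[0,0,0,-10,-12,-15,0],[0,0,0,-15,-18,-15,0],[0,0,0,-15,-22,-15,0],[0,0,0,-15,-22,-15,0]]]'; python3 - <<'E'
from h import *
go([.527,.082,.003],11)
T=bot.camera("top")[:,:,::-1].copy();S=bot.camera("scene")[:,:,::-1].copy()
cv2.imwrite("pics/top2.png",T);cv2.imwrite("pics/scene2.png",S)
f=lambda i,s:cv2.resize(i,None,fx=s,fy=s,interpolation=cv2.INTER_CUBIC)
o=np.zeros((440,790,3),np.uint8);o[:440,:380]=f(T[130:240,280:375],4);B=f(S[115:205,200:315],3.5);o[:315,385:]=B[:,:405];cv2.imwrite("pics/crop2.png",o)
E
```

```text
clock: 3.52
eef_pos: [0.531, 0.0586, 0.0012]
tool_rot: [0.995, 0.097, 0.0, -0.0]
ft_force: [0.1, 2.1, -0.4]
grip_width: 0.0001
grasp_force: 0.3
clock: 4.53
eef_pos: [0.3867, 0.1183, 0.1485]
tool_rot: [0.991, 0.131, -0.003, -0.023]
ft_force: [-0.4, 0.4, -0.2]
grip_width: 0.0
grasp_force: 0.0
tcp [0.3867 0.1183 0.1485] yaw 15.03 d [0.1261 0.0782 0.1419] rz 0.0703 F [-0.4  0.4 -0.2] t 4.525Traceback (most recent call last):
  File "<stdin>", line 6, in <module>
ValueError: could not broadcast input array from shape (315,402,3) into shape (315,405,3)
```

```bash
python3 - <<'E'
from h import *
T=cv2.imread("pics/top2.png");S=cv2.imread("pics/scene2.png")
f=lambda i,s:cv2.resize(i,None,fx=s,fy=s,interpolation=cv2.INTER_CUBIC)
o=np.zeros((440,782,3),np.uint8);o[:440,:380]=f(T[130:240,280:375],4);B=f(S[115:205,200:315],3.5);o[:315,380:]=B;cv2.imwrite("pics/crop2.png",o)
blue=lambda u:(u[:,:,2]-u[:,:,0]<8)&(u.mean(2)>70)
w=blob(T,(280,172,335,238),blue)
print(cv2.approxPolyDP(w.astype(np.float32)[:,None],1.2,True)[:,0].tolist())
E
```

```text
[[307.875, 177.375], [287.375, 182.625], [293.125, 206.875], [293.125, 204.125], [294.375, 205.875], [294.125, 211.125], [298.125, 214.375], [296.375, 214.875], [298.125, 224.875], [319.875, 218.625]]
```

View pics/crop2.png

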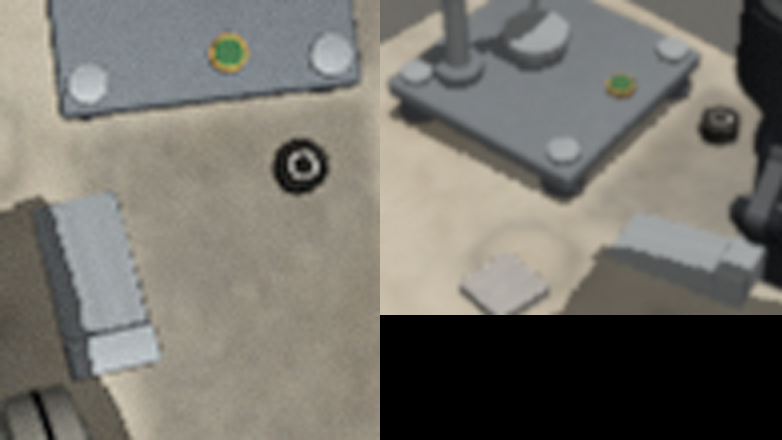

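```bash
python3 - <<'E'
from h import *
np.set_printoptions(precision=4,suppress=True)
for a,b in(((305.9,177.1),(319.4,218.6)),((308.2,177.7),(319.6,219.2))):
    tr=onz('top',a,.002)[:2];hr=onz('top',b,.028)[:2];d=tr-hr;u=d/np.linalg.norm(d);n=np.array([-u[1],u[0]])
    tm=tr+n*.025;hm=hr+n*.025;F=np.array([.6315,.0288])
    print(tm,hm,np.linalg.norm(d),np.degrees(np.arctan2(d[1],d[0])),'foot lateral',(F-hm)@n,'along from thin',(F-tm)@u)
go([.527,.075,.05],9)
E
```

```text
[0.5706 0.0415] [0.4739 0.0139] 0.10052312132235149 15.92825845404161 foot lateral -0.028899401704226238 along from thin 0.055112565121340294
[0.5704 0.0365] [0.4737 0.0137] 0.0992699481769528 13.235877530093052 foot lateral -0.02146324281801661 along from thin 0.05776964401590268
tcp [0.3869 0.118  0.1482] yaw 15.0 d [0.1243 0.0823 0.0943] rz 0.1046 F [0.5 0.3 0.7] t 4.625
```

The wedge has turned about 2.7° about its heel: thin right corner at about (308,178), heel right corner at (319.6,219). It needs about 8° more, so I'll push roughly 11 mm further.

Scaled: 0.05 m is 5, 0.124 m is 12.4, 0.1 rad is 1.

```bash
python3 jog.py '[[[0,0,1,5,3,0,0],[0,0,1,10,7,3,0],[0,0,1,12.4,8.2,7,0],[0,0,1,12.4,8.2,9.4,0],[0,0,1,12.4,8.2,9.4,0]]]'; python3 - <<'E'
from h import *
go([.527,.076,.003],9);go([.533,.047,.003],9)
E
```

```text
clock: 5.25
eef_pos: [0.5252, 0.0742, 0.0468]
tool_rot: [0.997, 0.08, -0.008, -0.023]
ft_force: [-0.3, 0.5, 0.7]
grip_width: 0.0002
grasp_force: 0.0
tcp [0.5252 0.0742 0.0468] yaw 9.19 d [0.0026 0.0005 0.0438] rz 0.0033 F [-0.3  0.5  0.7] t 5.25
tcp [0.5252 0.0742 0.0468] yaw 9.19 d [0.0039 0.0301 0.0424] rz 0.0033 F [-0.3  0.5  0.7] t 5.25
```

```bash
cat >> h.py <<'E'
def go(X,yaw):
    o=bot.get_obs();R=Ro.from_quat(o['tool_rot'])
    D=Ro.from_euler('z',yaw,degrees=True)*Ro.from_euler('x',180,degrees=True)
    print('tcp',np.round(o['eef_pos'],4),'rotvec',np.round((R.inv()*D).as_rotvec(),4),'d',np.round(R.inv().apply(np.array(X)-o['eef_pos']),4),'F',np.round(o['ft_force'],1),'t',o['clock'])
E
python3 - <<'E'
from h import *
go([.527,.078,.03],9);go([.527,.078,.003],9);go([.533,.047,.003],9)
E
```

```text
tcp [0.5252 0.0742 0.0468] rotvec [-0.0465  0.0129  0.003 ] d [ 0.0026 -0.0027  0.0169] F [-0.3  0.5  0.7] t 5.25
tcp [0.5252 0.0742 0.0468] rotvec [-0.0465  0.0129  0.003 ] d [ 0.003  -0.0015  0.0439] F [-0.3  0.5  0.7] t 5.25
tcp [0.5252 0.0742 0.0468] rotvec [-0.0465  0.0129  0.003 ] d [0.0039 0.0301 0.0424] F [-0.3  0.5  0.7] t 5.25
```

Scaled: 0.043 m is 4.3, 0.0425 m is 4.25, -0.0465 rad is -0.465.

```bash
python3 jog.py '[[[-0.465,0.13,0.03,0.3,-0.3,1,0],[-0.465,0.13,0.03,0.3,-0.3,3.5,0],[-0.465,0.13,0.03,0.3,-0.15,4.3,0],[-0.465,0.13,0.03,0.3,0.6,4.3,0],[-0.465,0.13,0.03,0.3,1.4,4.3,0],[-0.465,0.13,0.03,0.4,1.9,4.25,0],[-0.465,0.13,0.03,0.4,2.4,4.25,0],[-0.465,0.13,0.03,0.4,2.9,4.25,0],[-0.465,0.13,0.03,0.4,3.05,4.25,0],[-0.465,0.13,0.03,0.4,3.05,4.25,0]]]';  python3 jog.py '[[[0,0,0,0,-0.6,0,0],[0,0,0,0,-2,-2,0],[0,0,0,-3,-3,-8,0],[0,0,0,-9,-3,-12,0],[0,0,0,-15,-3,-12,0],[0,0,0,-19,-3,-12,0],[0,0,0,-19,-3,-12,0]]]'; python3 - <<'E'
from h import *
go([.4,.0,.1],6)
T=bot.camera("top")[:,:,::-1].copy();S=bot.camera("scene")[:,:,::-1].copy()
cv2.imwrite("pics/top3.png",T);cv2.imwrite("pics/scene3.png",S)
f=lambda i,s:cv2.resize(i,None,fx=s,fy=s,interpolation=cv2.INTER_CUBIC)
o=np.zeros((440,782,3),np.uint8);o[:440,:380]=f(T[130:240,280:375],4);B=f(S[115:205,200:315],3.5);o[:315,380:]=B;cv2.imwrite("pics/crop3.png",o)
E
```

```text
clock: 6.5
eef_pos: [0.5356, 0.0477, 0.0068]
tool_rot: [0.997, 0.079, 0.004, -0.0]
ft_force: [-0.1, 1.6, 4.8]
grip_width: -0.0003
grasp_force: 2.2
clock: 7.38
eef_pos: [0.3366, 0.0463, 0.1239]
tool_rot: [0.997, 0.079, 0.001, 0.0]
ft_force: [0.7, 0.5, 0.2]
grip_width: 0.0001
grasp_force: 0.0
tcp [0.3366 0.0463 0.1239] rotvec [ 0.0003 -0.0017  0.0536] d [0.0553 0.0557 0.024 ] F [0.7 0.5 0.2] t 7.375
```

View pics/crop3.png

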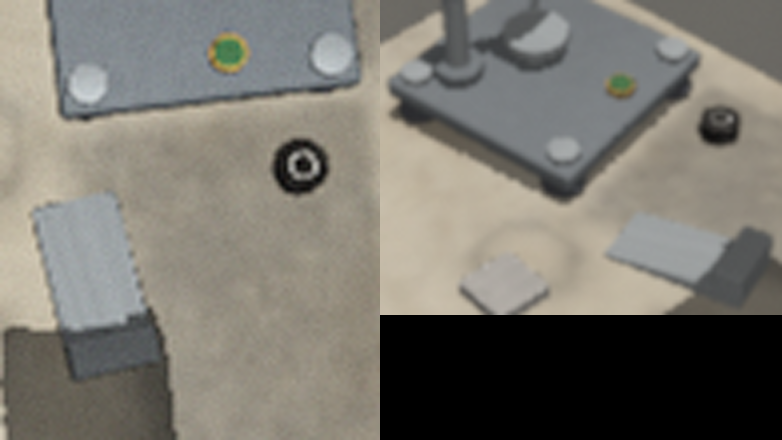

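The thin corners are still near (34,210)/(115,195) in the crop, so the fingertip rode up over the ramp edge (z 6.8 mm) and the wedge did not turn. I'll redo it with the tip at about 1 mm and check the height before pushing.

```bash
python3 - <<'E'
from h import *
go([.527,.078,.03],9)
E
python3 jog.py '[[[0,0,0,6,-0.2,0,0],[0,0,0,12,-0.2,1,0],[0,0,0,17,-0.2,5,0],[0,0,0,19.3,-0.1,9,0],[0,0,0,19.3,-0.1,11.5,0],[0,0,0,19.3,-0.1,12,0],[0,0,0,19.3,-0.1,12,0],[0,0,0,19.3,-0.1,12,0]]]'; python3 - <<'E'
from h import *
go([.527,.078,.001],9);go([.533,.047,.001],9)
E
```

```text
tcp [0.3417 0.047  0.125 ] rotvec [ 0.0004 -0.0075  0.0013] d [ 0.1871 -0.0014  0.0964] F [ 0.7 -0.7  0.4] t 7.475
clock: 8.48
eef_pos: [0.5343, 0.0786, 0.0076]
tool_rot: [0.997, 0.079, 0.005, -0.0]
ft_force: [-0.1, -0.2, 1.2]
grip_width: 0.0
grasp_force: 0.0
tcp [0.5343 0.0786 0.0076] rotvec [ 0.0002 -0.0094  0.001 ] d [-0.0073 -0.0005  0.0065] F [-0.1 -0.2  1.2] t 8.475
tcp [0.5343 0.0786 0.0076] rotvec [ 0.0002 -0.0094  0.001 ] d [-0.0063  0.031   0.0065] F [-0.1 -0.2  1.2] t 8.475
```

Scaled: -0.007 m is -0.7, 0.006 m is 0.6, -0.009 rad is -0.09.

```bash
python3 jog.py '[[[0,-0.09,0,-0.7,0,0.4,0],[0,-0.09,0,-0.7,0,0.6,0],[0,-0.09,0,-0.7,0,0.6,0]]]'; python3 - <<'E'
from h import *
go([.527,.078,.001],9);go([.533,.047,.001],9)
E
```

```text
clock: 8.85
eef_pos: [0.5261, 0.0773, 0.0003]
tool_rot: [0.997, 0.079, -0.001, 0.0]
ft_force: [0.0, 0.7, 0.2]
grip_width: -0.0003
grasp_force: 0.0
tcp [5.261e-01 7.730e-02 3.000e-04] rotvec [0.0001 0.0021 0.001 ] d [ 0.001  -0.0005 -0.0007] F [0.  0.7 0.2] t 8.85
tcp [5.261e-01 7.730e-02 3.000e-04] rotvec [0.0001 0.0021 0.001 ] d [ 0.0021  0.031  -0.0007] F [0.  0.7 0.2] t 8.85
```

Scaled: 0.031 m is 3.1, 0.028 m is 2.8.

```bash
python3 jog.py '[[[0,0,0,0,0.8,-0.1,0],[0,0,0,0.1,1.5,-0.1,0],[0,0,0,0.1,1.9,-0.1,0],[0,0,0,0.2,2.2,-0.1,0],[0,0,0,0.2,2.5,-0.1,0],[0,0,0,0.2,2.8,-0.1,0],[0,0,0,0.2,3.1,-0.1,0],[0,0,0,0.2,3.1,-0.1,0]]]';  python3 jog.py '[[[0,0,0,0,-0.6,0,0],[0,0,0,0,-2,-2,0],[0,0,0,-3,-3,-8,0],[0,0,0,-9,-3,-12,0.012],[0,0,0,-15,-3,-12,0.012],[0,0,0,-21,-3,-12,0.012],[0,0,0,-22,-3,-12,0.012]]]'; python3 - <<'E'
from h import *
T=bot.camera("top")[:,:,::-1].copy();S=bot.camera("scene")[:,:,::-1].copy()
cv2.imwrite("pics/top4.png",T);cv2.imwrite("pics/scene4.png",S)
f=lambda i,s:cv2.resize(i,None,fx=s,fy=s,interpolation=cv2.INTER_CUBIC)
o=np.zeros((440,782,3),np.uint8);o[:440,:380]=f(T[130:240,280:375],4);B=f(S[115:205,200:315],3.5);o[:315,380:]=B;cv2.imwrite("pics/crop4.png",o)
E
```

```text
clock: 9.85
eef_pos: [0.5331, 0.0467, 0.0012]
tool_rot: [0.997, 0.079, -0.001, 0.0]
ft_force: [0.0, 1.5, 0.9]
grip_width: -0.0002
grasp_force: 0.3
clock: 10.72
eef_pos: [0.3065, 0.0415, 0.121]
tool_rot: [0.997, 0.079, -0.003, 0.0]
ft_force: [0.1, 0.1, -0.1]
grip_width: 0.0118
grasp_force: 0.0
```

View pics/crop4.png

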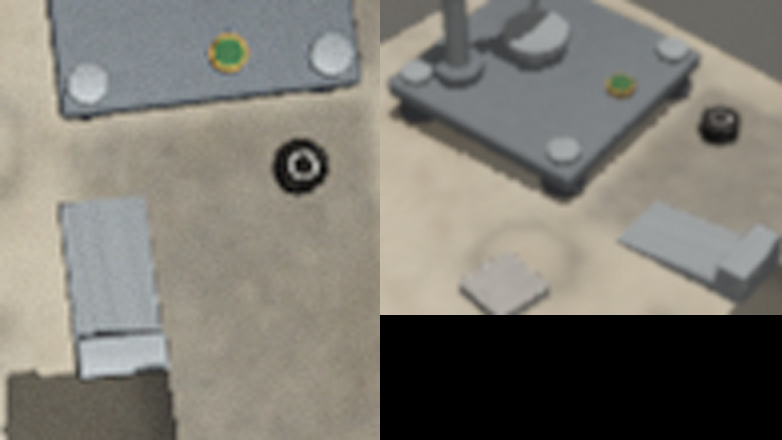

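The wedge has turned: thin corners at crop (60,204)/(144,197) and heel-top near corners at about (79,376)/(168,372).

```bash
python3 - <<'E'
from h import *
np.set_printoptions(precision=4,suppress=True)
T=cv2.imread("pics/top4.png")
w=blob(T,(280,172,335,222),lambda u:(u[:,:,2]-u[:,:,0]<8)&(u.mean(2)>70)).astype(np.float32)
q=cv2.approxPolyDP(w[:,None],1.2,True)[:,0];print(q.tolist())
c=lambda x,y:((x+.5)/4-.5+280,(y+.5)/4-.5+130)
tl,tr,hl,hr=[onz('top',c(*p),z)[:2] for p,z in(((61,204),.002),((144,197),.002),((80,376),.028),((168,372),.028))]
tm=(tl+tr)/2;hm=(hl+hr)/2;d=tm-hm;u=d/np.linalg.norm(d);n=np.array([-u[1],u[0]]);F=np.array([.6315,.0288])
print(tl,tr,hl,hr);print(tm,hm,np.linalg.norm(d),'yaw',np.degrees(np.arctan2(d[1],d[0])),'edge yaw',[np.degrees(np.arctan2(a[0],-a[1])) for a in (tr-tl,hr-hl)],'foot lat',(F-tm)@n,'along',(F-tm)@u, 'dir heel->foot',np.degrees(np.arctan2(*(F-hm)[::-1])))
go([.43,.008,.1],5);go([.43,.008,.006],5)
E
```

```text
[[314.125, 178.375], [294.375, 181.375], [299.125, 221.375], [321.875, 221.375], [316.625, 183.125]]
[0.569  0.0428] [ 0.5735 -0.0049] [0.4692 0.0337] [ 0.4719 -0.015 ]
[0.5712 0.0189] [0.4705 0.0093] 0.10116929300611079 yaw 5.450081582880427 edge yaw [np.float64(5.314171846915896), np.float64(3.1848882790529593)] foot lat 0.004094558875806455 along 0.06091812823069668 dir heel->foot 6.897146735451279
tcp [0.3098 0.0419 0.1218] rotvec [0.0004 0.0021 0.071 ] d [0.1134 0.0524 0.0215] F [1.2 0.5 0.5] t 10.825
tcp [0.3098 0.0419 0.1218] rotvec [0.0004 0.0021 0.071 ] d [0.1136 0.0524 0.1155] F [1.2 0.5 0.5] t 10.825
```

Scaled: 0.115 m is 11.5, 0.114 m is 11.4, 0.07 rad is 0.7.

```bash
python3 jog.py '[[[0,0,0.3,4,2,0,0.012],[0,0,0.7,8,4.5,3,0.012],[0,0,0.7,11.3,5.3,7,0.012],[0,0,0.7,11.5,5.35,10,0.012],[0,0,0.7,11.5,5.35,11.4,0.012],[0,0,0.7,11.5,5.35,11.4,0.012],[0,0,0.7,11.5,5.35,11.4,0.012]]]'; python3 - <<'E'
from h import *
go([.459,.0075,.006],5.5);go([.53,.0165,.006],5.5);go([.556,.020,.006],5.5)
E
```

```text
clock: 11.7
eef_pos: [0.4346, 0.0074, 0.0077]
tool_rot: [0.999, 0.044, -0.0, 0.0]
ft_force: [-0.6, -0.5, -0.5]
grip_width: 0.0119
grasp_force: 0.0
tcp [0.4346 0.0074 0.0077] rotvec [ 0.0004  0.0008 -0.0078] d [0.0243 0.002  0.0017] F [-0.6 -0.5 -0.5] t 11.7
tcp [0.4346 0.0074 0.0077] rotvec [ 0.0004  0.0008 -0.0078] d [ 0.0958 -0.0007  0.0016] F [-0.6 -0.5 -0.5] t 11.7
tcp [0.4346 0.0074 0.0077] rotvec [ 0.0004  0.0008 -0.0078] d [ 0.122  -0.0019  0.0016] F [-0.6 -0.5 -0.5] t 11.7
```

Scaled: 0.076 m is 7.6, 0.072 m is 7.2, -0.008 rad is -0.08.

```bash
python3 jog.py '[[[0,0,-0.08,1.2,0.1,0.1,0.012],[0,0,-0.08,2.2,0.1,0.1,0.012],[0,0,-0.08,3.2,0.1,0.1,0.012],[0,0,-0.08,4.2,0,0.1,0.012],[0,0,-0.08,5.2,0,0.1,0.012],[0,0,-0.08,6.2,0,0.1,0.012],[0,0,-0.08,7.2,0,0.1,0.012],[0,0,-0.08,7.6,0,0.1,0.012],[0,0,-0.08,7.6,0,0.1,0.012]]]'; python3 - <<'E'
from h import *
go([.556,.020,.006],5.5)
T=bot.camera("top")[:,:,::-1].copy();S=bot.camera("scene")[:,:,::-1].copy()
cv2.imwrite("pics/top5.png",T);cv2.imwrite("pics/scene5.png",S)
f=lambda i,s:cv2.resize(i,None,fx=s,fy=s,interpolation=cv2.INTER_CUBIC)
o=np.zeros((440,782,3),np.uint8);o[:440,:380]=f(T[130:240,280:375],4);B=f(S[115:205,200:315],3.5);o[:315,380:]=B;cv2.imwrite("pics/crop5.png",o)
E
```

```text
clock: 12.82
eef_pos: [0.51, 0.0141, 0.0063]
tool_rot: [0.999, 0.048, -0.0, 0.0]
ft_force: [0.1, 0.3, 0.6]
grip_width: 0.0118
grasp_force: 0.0
tcp [0.51   0.0141 0.0063] rotvec [0.0002 0.0003 0.0001] d [ 0.0463 -0.0015  0.0003] F [0.1 0.3 0.6] t 12.825
```

View pics/crop5.png

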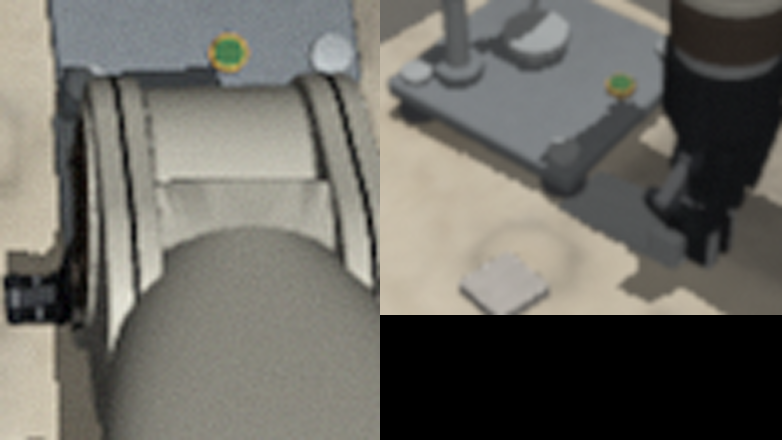

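The scene crop shows the wedge's thin end at about (570,185), just at the near-left foot and in line, with the fingers at the heel near (700,240). I'll keep pushing and watch the force.

```bash
python3 jog.py '[[[0,0,0,0.8,0,0,0.012],[0,0,0,1.6,0,0,0.012],[0,0,0,2.4,-0.1,0,0.012],[0,0,0,3,-0.1,0,0.012],[0,0,0,3.4,-0.1,0,0.012]]]';python3 jog.py '[[[0,0,0,0.3,0,0,0.012],[0,0,0,0.5,0,0,0.012]]]'; python3 - <<'E'
from h import *
go([.556,.020,.006],5.5)
S=bot.camera("scene")[:,:,::-1].copy();cv2.imwrite("pics/scene6.png",S)
E
```

```text
clock: 13.55
eef_pos: [0.5379, 0.0178, 0.0046]
tool_rot: [0.999, 0.048, -0.006, 0.0]
ft_force: [-9.5, -0.1, 3.4]
grip_width: 0.0122
grasp_force: 4.9
clock: 13.8
eef_pos: [0.5422, 0.0183, 0.0046]
tool_rot: [0.999, 0.048, -0.006, 0.0]
ft_force: [-10.1, -1.9, 4.0]
grip_width: 0.0121
grasp_force: 4.9
tcp [0.5422 0.0183 0.0046] rotvec [ 0.0001  0.0128 -0.0003] d [ 0.0139 -0.0004 -0.0015] F [-10.1  -1.9   4. ] t 13.8
```

Scaled: 0.006 m is 0.6, 0.003 m is 0.3.

```bash
python3 jog.py '[[[0,0,0,0.3,0,0,0.012],[0,0,0,0.6,0,0,0.012]]]';python3 jog.py '[[[0,0,0,0.2,0,0,0.012],[0,0,0,0.3,0,0,0.012]]]';python3 jog.py '[[[0,0,0,0.2,0,0,0.012]]]'; python3 - <<'E'
from h import *
S=bot.camera("scene")[:,:,::-1].copy();cv2.imwrite("pics/scene7.png",S)
br=lambda u:(u.mean(2)>120)
# far-right(?) and far-left studs and dial as level cues
for k in (0,6,7):
    I=cv2.imread(f"pics/scene{k}.png");q=blob(I,(202,130,216,141),br);print(k,cen(q))
    if k: 
        g=[cv2.cvtColor(cv2.imread(f"pics/scene{j}.png"),cv2.COLOR_BGR2GRAY)[80:110,215:255].astype(np.float32) for j in(0,k)]
        print(cv2.phaseCorrelate(*g,cv2.createHanningWindow((40,30),cv2.CV_32F)))
E
```

```text
clock: 14.1
eef_pos: [0.5482, 0.0188, 0.0046]
tool_rot: [0.999, 0.048, -0.006, 0.0]
ft_force: [-8.6, -1.3, 3.0]
grip_width: 0.0121
grasp_force: 4.5
clock: 14.35
eef_pos: [0.5519, 0.0192, 0.0046]
tool_rot: [0.999, 0.048, -0.006, 0.0]
ft_force: [-8.4, -0.2, 2.8]
grip_width: 0.012
grasp_force: 4.3
clock: 14.48
eef_pos: [0.5533, 0.0194, 0.0046]
tool_rot: [0.999, 0.048, -0.006, 0.0]
ft_force: [-9.2, -0.2, 2.5]
grip_width: 0.0122
grasp_force: 4.5
0 [207.13114306 133.64281809]
6 [207.31624859 133.61962467]
((-0.2495420215322106, -1.1395072391593857), 1.0106643305222194)
7 [207.96736878 134.20065032]
((-0.26793500312431107, -1.52398419947869), 1.021646137634913)
```

```bash
for i in 1; do :; done; python3 jog.py '[[[0,0,0,0.15,0,0,0.012],[0,0,0,0.15,0,0,0.012]]]';python3 jog.py '[[[0,0,0,0.15,0,0,0.012],[0,0,0,0.15,0,0,0.012]]]';python3 jog.py '[[[0,0,0,0.15,0,0,0.012],[0,0,0,0.15,0,0,0.012]]]'
```

```text
clock: 14.78
eef_pos: [0.5557, 0.0196, 0.0046]
tool_rot: [0.999, 0.048, -0.005, 0.0]
ft_force: [-6.8, -0.9, 0.9]
grip_width: 0.0124
grasp_force: 3.6
clock: 15.02
eef_pos: [0.5569, 0.0197, 0.0046]
tool_rot: [0.999, 0.048, -0.006, 0.0]
ft_force: [-8.8, -1.5, 1.4]
grip_width: 0.0117
grasp_force: 3.9
clock: 15.28
eef_pos: [0.5569, 0.0197, 0.0046]
tool_rot: [0.999, 0.048, -0.007, 0.0]
ft_force: [-10.8, -1.0, 5.4]
grip_width: 0.0123
grasp_force: 5.6
```

Scaled: 0.0015 m is 0.15.

```bash
python3 jog.py '[[[0,0,0,0.15,0,0,0.012],[0,0,0,0.15,0,0,0.012]]]';python3 jog.py '[[[0,0,0,0.1,0,0,0.012],[0,0,0,0.1,0,0,0.012]]]'; python3 - <<'E'
from h import *
S=bot.camera("scene")[:,:,::-1].copy();cv2.imwrite("pics/scene8.png",S)
w=cv2.createHanningWindow((40,30),cv2.CV_32F)
g=[cv2.cvtColor(cv2.imread(f"pics/scene{j}.png"),cv2.COLOR_BGR2GRAY)[80:110,215:255].astype(np.float32) for j in(0,6,7,8)]
for a in g[1:]:print(cv2.phaseCorrelate(g[0],a,w))
# expected shift of gauge area from lean .065 about the foot diagonal
y=np.radians(6.9);R=np.array([[np.cos(y),-np.sin(y)],[np.sin(y),np.cos(y)]])
F=np.array([.6315,.0288]);C=F-R@[-.068,.068]
ax=np.r_[R@(np.array([1,1])/2**.5),0]  # near right(-,-) to far left(+,+)
P=np.r_[C+R@[.03,.02],.17];O=np.r_[C,0]
Q=O+Ro.from_rotvec(-.065*ax).apply(P-O)
s=np.r_[F,.045];print('check stud z leaning',(O+Ro.from_rotvec(-.065*ax).apply(s-O))[2],'expected shift to level',proj('scene',P)-proj('scene',Q))
E
```

```text
clock: 15.52
eef_pos: [0.5571, 0.0197, 0.0046]
tool_rot: [0.999, 0.048, -0.008, 0.0]
ft_force: [-13.8, -1.2, 8.6]
grip_width: 0.012
grasp_force: 7.2
clock: 15.78
eef_pos: [0.5571, 0.0197, 0.0046]
tool_rot: [0.999, 0.048, -0.009, 0.0]
ft_force: [-15.8, -1.6, 11.1]
grip_width: 0.0122
grasp_force: 8.4
((-0.2495420215322106, -1.1395072391593857), 1.0106643305222194)
((-0.4405777535220885, -1.8256433941621886), 0.9629799826939901)
((-0.5369295905243412, -2.133062643211865), 0.8081642532348633)
check stud z leaning 0.03865854771163213 expected shift to level [-0.45905568 -2.42744394]
```

The TCP has stopped at x = 0.557 while the force climbs, and the gauge's image shift (-2.1 px) is close to the -2.4 px expected at level. I'll stop pushing, back off and check.

```bash
python3 jog.py '[[[0,0,0,-1.2,0,0,0.012],[0,0,0,-3,0,-0.5,0.012],[0,0,0,-6,0,-5,0],[0,0,0,-11,0,-10,0],[0,0,0,-16,0,-13,0],[0,0,0,-22,0,-14,0],[0,0,0,-24,0,-14,0],[0,0,0,-24,0,-14,0]]]'; python3 - <<'E'
from h import *
np.set_printoptions(precision=4,suppress=True)
T=bot.camera("top")[:,:,::-1].copy();S=bot.camera("scene")[:,:,::-1].copy()
cv2.imwrite("pics/top9.png",T);cv2.imwrite("pics/scene9.png",S)
f=lambda i,s:cv2.resize(i,None,fx=s,fy=s,interpolation=cv2.INTER_CUBIC)
o=np.zeros((440,782,3),np.uint8);o[:440,:380]=f(T[130:240,280:375],4);B=f(S[115:205,200:315],3.5);o[:315,380:]=B;cv2.imwrite("pics/crop9.png",o)
br=lambda th:(lambda u:u.mean(2)>th)
p=blob(T,(294,144,310,158),br(150));q=blob(S,(245,148,261,163),br(140))
print(cen(p),np.ptp(p,0),cen(q),np.ptp(q,0),tri(cen(p),cen(q)))
w=cv2.createHanningWindow((40,30),cv2.CV_32F)
g=[cv2.cvtColor(cv2.imread(f"pics/scene{j}.png"),cv2.COLOR_BGR2GRAY)[80:110,215:255].astype(np.float32) for j in(0,8,9)]
for a in g[1:]:print(cv2.phaseCorrelate(g[0],a,w))
go([.631,.0295,.12],5.5)
E
```

```text
clock: 16.82
eef_pos: [0.3263, -0.0026, 0.1473]
tool_rot: [0.999, 0.048, 0.0, 0.0]
ft_force: [0.7, 0.1, -0.7]
grip_width: -0.0
grasp_force: 0.0
[302.586  148.9017] [9.25 9.5 ] [251.7523 154.0866] [8.75 6.  ] [0.6333 0.028  0.0474]
((-0.3340670883743009, -1.6575566859205217), 1.0098090648651123)
((-0.5735499452870698, -2.0593742777985895), 0.9147008959452311)
tcp [ 0.3283 -0.0025  0.1473] rotvec [ 0.0005 -0.001   0.0001] d [ 0.3043 -0.0028  0.0276] F [-0.4 -0.1 -0.1] t 16.925
```

View pics/crop9.png

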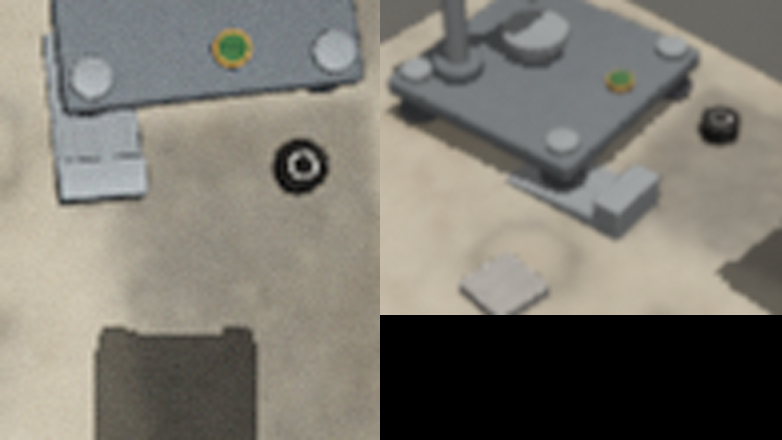

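The wedge sits under the near-left foot: crop stud at (92,77), heel near edge at (60–147,195). The triangulated stud has risen 6.5 mm, against 6.3 mm expected, so the stand is level. Next I'll press the stud.

Scaled: 0.12 m is 12, 0.306 m is 30.6.

```bash
python3 jog.py '[[[0,0,0,6,0,0,0],[0,0,0,12,-0.1,0,0],[0,0,0,18,-0.2,0,0],[0,0,0,24,-0.3,1,0],[0,0,0,29,-0.3,3,0],[0,0,0,30.6,-0.2,6,0],[0,0,0,30.6,-0.2,8,0],[0,0,0,30.6,-0.2,8.5,0],[0,0,0,30.6,-0.2,8.5,0]]]'; python3 - <<'E'
from h import *
go([.6325,.0285,.045],5.5)
E
```

```text
clock: 18.05
eef_pos: [0.6314, 0.0289, 0.0604]
tool_rot: [0.999, 0.048, -0.001, 0.0]
ft_force: [0.2, 0.2, 0.2]
grip_width: 0.0001
grasp_force: 0.0
tcp [0.6314 0.0289 0.0604] rotvec [0.0002 0.0028 0.0001] d [0.0011 0.0005 0.0154] F [0.2 0.2 0.2] t 18.05
```

```bash
python3 jog.py '[[[0,0,0,0.1,0,0.6,0],[0,0,0,0.1,0,1.1,0],[0,0,0,0.1,0,1.4,0],[0,0,0,0.1,0,1.6,0],[0,0,0,0.1,0,1.7,0],[0,0,0,0.1,0,1.7,0]]]'
```

```text
clock: 18.8
eef_pos: [0.6319, 0.0289, 0.0451]
tool_rot: [0.999, 0.048, -0.001, 0.0]
ft_force: [-2.8, -1.2, 4.9]
grip_width: -0.0
grasp_force: 2.5
```

The rows are not in the units I measure in: shifts go in cm and turns go in units of 0.1 rad. I convert before sending: 0.0015 m is 0.15, 0.001 m is 0.1.

```bash
python3 jog.py '[[[0,0,0,0,0,0.1,0],[0,0,0,0,0,0.15,0],[0,0,0,0,0,0.15,0],[0,0,0,0,0,0.15,0],[0,0,0,0,0,0.15,0],[0,0,0,0,0,0.15,0]]]'; python3 jog.py '[[[0,0,0,0,0,-0.6,0],[0,0,0,0,0,-3,0],[0,0,0,-3,0,-8,0],[0,0,0,-9,0,-10,0],[0,0,0,-15,0,-10,0],[0,0,0,-21,0,-10,0],[0,0,0,-27,0,-10,0],[0,0,0,-29,0,-10,0],[0,0,0,-29,0,-10,0]]]'; python3 - <<'E'
from h import *
T=bot.camera("top")[:,:,::-1].copy();S=bot.camera("scene")[:,:,::-1].copy()
br=lambda th:(lambda u:u.mean(2)>th)
p=blob(T,(294,144,310,158),br(150));q=blob(S,(245,148,261,163),br(140))
print(cen(p),cen(q),tri(cen(p),cen(q)),bot.get_obs()['joint_vel'].round(3))
E
```

```text
clock: 19.55
eef_pos: [0.6319, 0.0289, 0.045]
tool_rot: [0.999, 0.048, -0.001, 0.0]
ft_force: [-5.4, -0.4, 10.9]
grip_width: 0.0001
grasp_force: 5.7
clock: 20.68
eef_pos: [0.3427, 0.001, 0.1435]
tool_rot: [0.999, 0.048, -0.001, 0.0]
ft_force: [0.3, 0.6, -0.4]
grip_width: 0.0001
grasp_force: 0.0
[302.56598975 148.9172212 ] [251.7844068  154.08609456] [0.63326266 0.02802903 0.04745954] [ 0.     0.024  0.02   0.003 -0.001 -0.   ]
```

The stud did not sink under 10.9 N and is unchanged after the hand was taken away, so I'm handing in.

```bash
python3 -c "
from workcell import bot
print(bot.job_done())"
```

```text
the job is handed in; nothing more can be done
None
```

The wedge is under the near-left foot and the stand sits level: the stud held at 45 mm under an 11 N press and had not moved after the hand was taken away, and the job is handed in at about 21 s.

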